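Call order 7 at the pick-up counter

TASK

Call the customer for order 7: pull up the teal knob of the pink number sign, turn it until the 7 stands in the window, then let the knob back down, feeling gently for the notch without forcing the knob against its catch, until it has dropped fully home and is locked. Then, with the number locked, ring the counter bell by pressing its button right down, and leave everything else on the counter where it is.

Things in the scene. Friction and masses are not known exactly. Their poses are not given: they have to be found in the camera images.
- sign: Pick-up number sign, fixed to the counter: a pink truncated cone 166 mm across the foot and 60 mm high, white foot and top; in its sloping front a 36 x 38 mm window with a white frame shows one black numeral of a white number drum. Origin: centre of the underside; z up, along the axis of drum and knob; -x is the window's side. The knob on top reaches to z = 104 mm.
- number_drum (a joint): Turn of the number drum in rad, with the knob on its shaft; grows as the knob is turned counterclockwise seen from above. Number n (0 to 9) is in mid-window at n x 0.6283 (7 at 4.398). Stops at -0.3 and 5.95. Stays where it is left (0.04 Nm of friction). The catch can hold 7 anywhere from 4.23 to 4.57, all good.
- dial_knob (a joint): Height of the knob in m: 0 = fully down, locked; 0.0065 = its lug rides on the catch's teeth, not locked; above 0.0075 the dial turns freely; 0.013 = upper stop. A spring of 4.5 to 6.5 N pulls it down: let go, it falls, and drops home only where the lug is over a notch. At the start it rides between two numbers or is locked at one.
- knob_grip (a point): Grip point of the teal knob, on the sign's axis, 95 mm above the counter with the knob down; rises and turns with it. Grip: an upright bar 13 mm thick (along this point's y), 48 mm long (x), from 25 mm below to 8.5 mm above this point; below it a hub of radius 25 mm with a white lug, 8 mm wide, out to 42 mm on the -x side. Fingers 1 to 2 mm off the bar turn it and let it drop.
- ring_seat: Steel disc on the sign's top (origin and axes as the sign's) carrying the catch: ten aluminium teeth 7 mm high at radius 28 to 41 mm, a notch for each number between them, 3 mm wider than the lug (it drops in only within 0.045 rad). The teeth sit askew by an unknown angle, up to 0.12 rad either way, which this pose does not show. With the lug in a notch, turning loads the catch.
- bell: Counter bell, loose: chrome dome on a black foot, 84 mm across, 50 mm high with its button. Origin: centre of the underside, z up.
- bell_top (a point): Middle of the top of the bell's round button (15 mm across), 50 mm above the counter, at the middle of the bell; it moves with the button.
- bell_button (a joint): How far the bell's button is pressed down, in m: 0 = up, 0.004 = fully down; a light spring brings it back up.
- order_pad: Spiral order pad with teal cover, 105 x 78 x 16 mm, near the front of the counter, loose bystander; origin: centre of the underside.
- pen: Black pen, 145 mm long (along its y), 9 mm high, lying loose; bystander; origin: middle of its underside.
- order_box: Flat white carton with a craft set, 75 x 112 x 24 mm, loose bystander; origin: centre of the underside.
- teapot: Mint toy teapot with pink lid, 67 x 115 x 70 mm, loose bystander; origin: centre of the underside.
- cup_lilac: Lilac toy cup, 44 x 53 x 28 mm, loose bystander; origin: centre of the underside.
- ribbon: Reel of magenta ribbon lying flat, 66 x 91 x 22 mm, loose bystander; origin: on its underside.
- glue: Yellow and magenta glue stick standing on end, 27 mm across, 88 mm high, loose bystander; origin: centre of the underside.
Things that resemble listed ones, but are neither listed nor needed, are in the scene too. Leave any orange look-alike of the bell alone.

How it is judged:
By the outcome, as a careful person would: the job done as asked, in the order asked, and still so for the second after the job is handed in, with the robot touching nothing.
It also fails if it takes over 72 s, if anything falls off the work surface, if the arm or the gripper's body presses on something with over 40 N, if the wrist force passes 120 N, or if a joint passes its speed limit or range.

ROBOT

A 7-joint arm with a two-finger parallel gripper is mounted at the origin on a cart in front of the work surface, level with it; the furniture and walls round the work are solid. World frame = base frame: x ahead of the robot, y to its left, z up, the work surface at z = 0. Lengths are in m, angles in rad, forces in N, time in s.
With the tool pointing down it reaches from about 0.4 to 0.9 m from the base axis. Payload 5.5 kg.
Tool frame: the origin (TCP) lies at the centre of the arm's flange, where the gripper is bolted on; the fingertips stand 178 mm ahead of it and the grasp point (between the pads) lies 159 mm ahead of it; z points along the fingers, y is the line along which they close (so a half turn about z gives the same grasp; the last joint's range is limited). The gripper opens to 92 mm and grips with 3 to 60 N. Pads are 19 mm wide; open, the fingers measure 130 mm over their backs; the gripper's body (75 mm by 190 mm) begins 47 mm behind the grasp point.
Start: joints at [1.407, 0.501, -0.427, 1.55, 0.221, 1.138, -0.21], TCP at [0.269, -0.592, 0.405] pointing down, gripper open.
Joint ranges: [-2.88, 2.88], [-0.31, 2.03], [-1.54, 1.56], [0.2, 2.42], [-1.41, 4.55], [0.19, 2.02], [-2.57, 2.57]. Speed limits (rad/s): [2.57, 2.57, 3.14, 3.14, 3.14, 3.14, 3.14].

INTERFACE

Orientations are given as a unit quaternion [x, y, z, w].
In Python, from station import get_obs, vision, ctrl gives the robot as it stands. The module is installed in compiled form; this text tells all that it offers.
- The arm moves only by the shell command python3 -m inch 'ROWS' [FORCE]. ROWS is JSON, a list of rows, each an object with "jaw": the finger opening in mm, from 0 to 91.8; "translation": the shift along the tool's x, y, z in mm, a list of three; "twist": the turn, a rotation vector about the tool's x, y, z in rad, a list of three. A call has 1 to 12 rows; each row shifts and turns the commanded pose from where the row before left it, along the tool's axes as they then stand; what a row does not reach is not made up. A row lasts 1/10 s, in which the tool goes at most 50 mm and 8.59 degrees, less where a joint would pass 70% of its speed; a pose out of reach is approached as far as the arm can. A call with a gripper value outside its range is refused whole. The fingers move at their own pace and stop on an object; FORCE is the grip in N (left out, the last holds). Time passes only in rows, so rows that do not move let the fingers close. It gives the time, the measured TCP pose, the force, the opening and the grip force at its end, in the units of the state.
- get_obs(): the state, without advancing time (a new reading comes with each control period).
- vision.capture(name): name is "scene" or "top" or "wrist"; returns a dict with "img" (420x560x3 uint8, red, green, blue), "fx", "fy", "cx", "cy" (pixels), "rvec" (rotation vector, rad) and "tvec" (3), from world to camera coordinates, as OpenCV has them. Camera axes: x right, y down, z forward; pixel columns grow to the right and rows downward; lengths in m; the calibration is good to about 2 mm. A picture is of the moment at which its call begins. There is no depth.
- ctrl.hand_in(): hands the job in; it is judged then, once.
The state is a dict: "t": time; "joint_positions": joint angles; "qvel": joint speeds; "joint_torque": joint torques, N m; "tcp_pos": TCP position; "tcp_rot": TCP orientation; "contact_force": force on the tool from outside, world axes, zero at the start; "moment": the same for the moment, N m; "opening": finger opening in m; "grasp_force": force on a finger pad.
Only numpy, scipy, OpenCV 4.12 (cv2) and the standard library are available. Lean on these libraries where they do the work, as an engineer would, in place of code of your own. Each camera call takes 0.05 s, during which the arm holds its last target. There are 200 camera calls.

## Working session

There is one attempt and no reset: what is moved stays moved. The work goes in short steps, Python scripts to look and compute and a shell command to move; the robot and the scene stay as the last step left them, time stands still between calls to the robot, and variables do not carry over. Pictures are saved under pics/ and viewed, at most 10 in all, crops included, and the job is handed in when it is done.

```bash
mkdir -p pics; cat > h.py <<'E'
import numpy as np, cv2
from scipy.spatial.transform import Rotation as R
from station import get_obs, vision, ctrl
def cap(n):
    c=vision.capture(n); c['R']=R.from_rotvec(np.ravel(c['rvec'])).as_matrix(); c['t']=np.ravel(c['tvec']); return c
def ray(c,u,v):
    d=c['R'].T@np.array([(u-c['cx'])/c['fx'],(v-c['cy'])/c['fy'],1]); return -c['R'].T@c['t'],d
def onz(c,u,v,z):
    o,d=ray(c,u,v); return o+d*(z-o[2])/d[2]
def proj(c,p):
    q=c['R']@np.asarray(p)+c['t']; return q[0]/q[2]*c['fx']+c['cx'],q[1]/q[2]*c['fy']+c['cy']
def save(c,f,box=None,s=1):
    im=c['img'][:,:,::-1]
    if box: im=im[box[1]:box[3],box[0]:box[2]]
    cv2.imwrite(f,cv2.resize(im,None,fx=s,fy=s,interpolation=cv2.INTER_CUBIC))
E
python3 - <<'E'
from h import *
for n in('scene','top'):
    c=cap(n); save(c,f'pics/{n}0.png'); print(n,-c['R'].T@c['t'],c['fx'])
o=get_obs(); print({k:np.round(v,3) for k,v in o.items()})
E
```

```text
scene [-0.36807766  0.67070151  0.67562135] 453.6780156961884
top [ 0.44985661 -0.00330124  1.33230033] 412.0159308422212
{'t': np.float64(0.1), 'joint_positions': array([ 1.407,  0.502, -0.427,  1.551,  0.221,  1.138, -0.21 ]), 'qvel': array([-0.   , -0.003,  0.   , -0.002, -0.002,  0.   ,  0.   ]), 'joint_torque': array([-1.0000e-02, -5.6788e+01, -5.8380e+00, -2.7991e+01, -6.9000e-02,
        2.4000e-02,  0.0000e+00]), 'tcp_pos': array([ 0.269, -0.591,  0.404]), 'tcp_rot': array([ 0.977,  0.212, -0.   , -0.001]), 'contact_force': array([ 0.534,  0.545, -0.137]), 'moment': array([0.027, 0.016, 0.018]), 'grasp_force': np.float64(0.0), 'opening': np.float64(0.092)}
```

View pics/scene0.png

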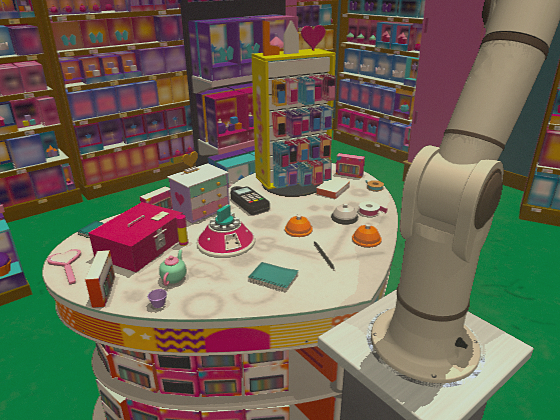

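View pics/top0.png

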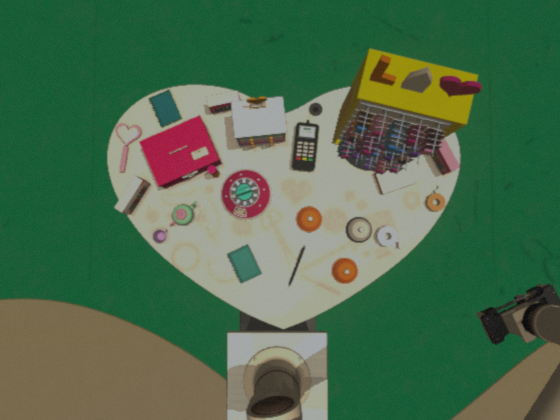

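The scene view shows the sign at px (227,235). In the top view, the candidates are:
- **Sign:** (245,194), the only pink cone with a teal knob.
- **Bell:** chrome at (358,230). The orange look-alikes are at (309,219) and (345,270), and the white ribbon-like reel is at (387,237).

I choose the chrome one and check it in a close crop.

```bash
python3 - <<'E'
from h import *
a=cap('top'); b=cap('scene')
f=lambda c,x,s:cv2.resize(c['img'][x[1]:x[3],x[0]:x[2],::-1],(s,s),interpolation=cv2.INTER_CUBIC)
cv2.imwrite('pics/crop1.png',np.vstack([np.hstack([f(a,(215,165,275,225),300),f(b,(192,200,262,270),300)]),np.hstack([f(a,(330,200,390,260),300),f(b,(320,185,390,255),300)])]))
h=cv2.cvtColor(a['img'],cv2.COLOR_RGB2HSV)
def blob(m,box):
    k=np.zeros_like(m); k[box[1]:box[3],box[0]:box[2]]=m[box[1]:box[3],box[0]:box[2]]
    cs,_=cv2.findContours(k,0,2); q=max(cs,key=cv2.contourArea); return q
p=blob(cv2.inRange(h,(160,120,80),(180,255,255)),(215,165,275,225))
(x,y),r=cv2.minEnclosingCircle(p); print('pink',x,y,r,onz(a,x,y,.02), r*1.31/a['fx'])
t=cv2.inRange(h,(75,70,50),(95,255,255)); t=blob(t,(215,165,275,225)); print('teal',cv2.minAreaRect(t),onz(a,*cv2.minAreaRect(t)[0],.09))
g=a['img'][200:260,330:390]
d=blob(cv2.inRange(h,(0,0,0),(180,255,110)),(338,210,373,250)); (x,y),r=cv2.minEnclosingCircle(d);print('bell',x,y,r,onz(a,x,y,.01))
for P in [(.6,-.2,.0)]: print(proj(a,P))
E
```

```text
pink 245.47227478027344 193.60755920410156 23.65703773498535 [0.59164834 0.10048405 0.02      ] 0.07521728436442061
teal ((243.5, 191.5), (15.0, 15.0), 90.0) [0.59048292 0.10095846 0.09      ]
bell 358.20001220703125 229.5 12.949609756469727 [ 0.47778296 -0.26102109  0.01      ]
(np.float64(338.51535047944105), np.float64(191.87387747616904))
```

View pics/crop1.png

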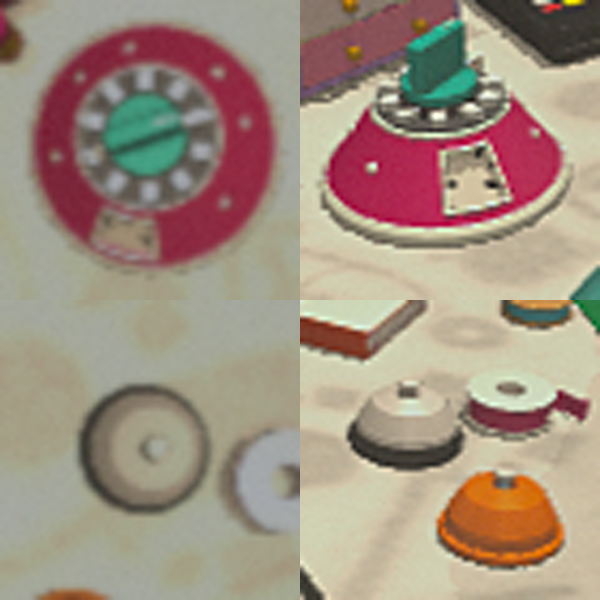

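The crop confirms it. The teal-knobbed sign is at about (0.591,0.100) with its window facing -x and slightly +y. The knob bar runs at about 112° in world. The chrome bell on its black foot is at about (0.478,-0.261). I'm moving over the sign.

```bash
python3 -m inch '[{"jaw":91.8,"translation":[20,-17,0],"twist":[0,0,0]},{"jaw":91.8,"translation":[36,-31,0],"twist":[0,0,0]},{"jaw":91.8,"translation":[36,-31,0],"twist":[0,0,0]},{"jaw":91.8,"translation":[36,-31,0],"twist":[0,0,0]},{"jaw":91.8,"translation":[36,-31,0],"twist":[0,0,0]},{"jaw":91.8,"translation":[36,-31,0],"twist":[0,0,0]},{"jaw":91.8,"translation":[36,-31,0],"twist":[0,0,0]},{"jaw":91.8,"translation":[36,-31,0],"twist":[0,0,0]},{"jaw":91.8,"translation":[36,-31,0],"twist":[0,0,0]},{"jaw":91.8,"translation":[36,-31,0],"twist":[0,0,0]},{"jaw":91.8,"translation":[36,-31,0],"twist":[0,0,0]},{"jaw":91.8,"translation":[36,-31,0],"twist":[0,0,0]}]' && python3 -m inch '[{"jaw":91.8,"translation":[36,-31,0],"twist":[0,0,-0.14]},{"jaw":91.8,"translation":[30,-40,0],"twist":[0,0,-0.14]},{"jaw":91.8,"translation":[20,-30,0],"twist":[0,0,-0.14]},{"jaw":91.8,"translation":[0,0,0],"twist":[0,0,-0.14]},{"jaw":91.8,"translation":[0,0,0],"twist":[0,0,-0.14]},{"jaw":91.8,"translation":[0,0,0],"twist":[0,0,-0.14]},{"jaw":91.8,"translation":[0,0,0],"twist":[0,0,-0.14]},{"jaw":91.8,"translation":[0,0,0],"twist":[0,0,-0.14]},{"jaw":91.8,"translation":[0,0,0],"twist":[0,0,0]},{"jaw":91.8,"translation":[0,0,0],"twist":[0,0,0]}]'; python3 - <<'E'
from h import *
o=get_obs(); print(o['t'],o['tcp_pos'],o['joint_positions'].round(2)); x=R.from_quat(o['tcp_rot']).as_matrix()[:,0]; print('yaw',np.degrees(np.arctan2(x[1],x[0])))
c=cap('wrist'); save(c,'pics/w1.png'); print(-c['R'].T@c['t'],c['R'][2],c['fx'])
E
```

```text
t: 1.4
tcp_pos: [0.4999, -0.0918, 0.4049]
tcp_rot: [0.977, 0.212, 0.0, 0.0]
contact_force: [1.1, -1.0, 0.0]
opening: 0.0919
grasp_force: 0.0
t: 2.4
tcp_pos: [0.519, 0.035, 0.4046]
tcp_rot: [0.717, 0.697, -0.0, -0.0]
contact_force: [0.8, 0.2, -1.1]
opening: 0.0918
grasp_force: 0.0
2.4 [0.51902147 0.03504504 0.40461567] [ 0.67  0.39 -0.97  1.86  0.36  1.08 -0.47]
yaw 88.40328959462839
[0.52122033 0.11326259 0.38467863] [-0.00619082 -0.28831142 -0.95751668] 356.0873645066604
```

View pics/w1.png

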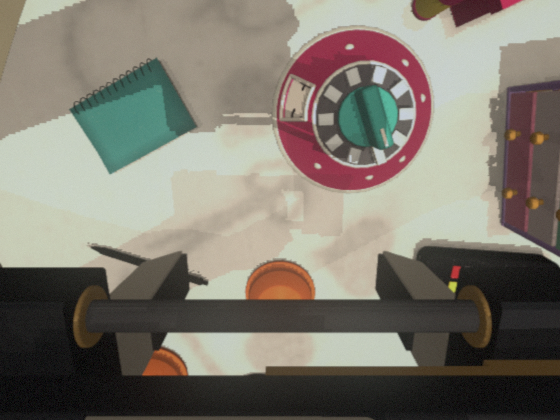

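The sign is in the wrist picture at (355,108), with its window on the left at (298,100) and the bar through (372,112). Next I zoom in and measure.

```bash
python3 - <<'E'
from h import *
c=cap('wrist'); save(c,'pics/w2.png',(265,15,445,200),3.2)
h=cv2.cvtColor(c['img'],cv2.COLOR_RGB2HSV)
pk=cv2.inRange(h,(160,110,60),(180,255,255)); pk[:, :265]=0; pk[:,445:]=0; pk[200:]=0; pk[:15]=0
q=max(cv2.findContours(pk,0,2)[0],key=cv2.contourArea)
P=np.array([onz(c,*p[0],.008)[:2] for p in cv2.convexHull(q)])
def fit(P):
    s=np.linalg.lstsq(np.c_[2*P,np.ones(len(P))],(P**2).sum(1),rcond=None)[0]; return s[:2],np.sqrt(s[2]+s[:2]@s[:2])
print('pink foot',fit(P))
te=cv2.inRange(h,(78,90,40),(95,255,255)); te[:,:310]=0;te[:,430:]=0;te[190:]=0
q=max(cv2.findContours(te,0,2)[0],key=cv2.contourArea); print('teal',cv2.minEnclosingCircle(q))
for z in(.07,.0765):print(onz(c,*cv2.minEnclosingCircle(q)[0],z))
E
```

```text
pink foot (array([0.59427706, 0.10153381]), np.float64(0.07804616878344739))
teal ((371.1971435546875, 118.14742279052734), 33.36496353149414)
[0.59773758 0.10002703 0.07      ]
[0.59615697 0.10030108 0.0765    ]
```

View pics/w2.png

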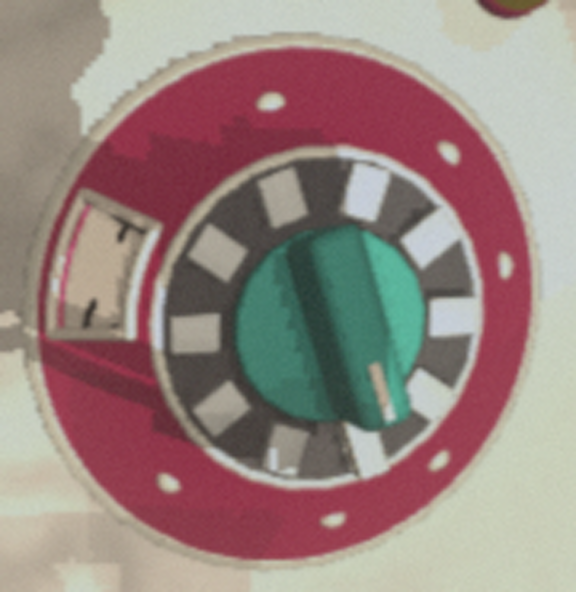

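The zoom shows the lug riding over a tooth at the bottom, near (370,450) in the crop. Slivers of two numerals show at the window's ends. Now the angles.

```bash
python3 - <<'E'
from h import *
c=cap('wrist'); W=lambda p,z: onz(c,p[0]/3.2+265,p[1]/3.2+15,z)[:2]
a,b=W((337,229),.110),W((384,418),.110); d=b-a
print('bar',a,b,np.linalg.norm(d),(a+b)/2,'lug dir deg',np.degrees(np.arctan2(d[1],d[0])))
T=np.array([W(p,.068) for p in [(282,195),(366,190),(430,237),(453,317),(432,392),(365,450),(288,448),(222,408),(195,333),(218,250)]])
s=np.linalg.lstsq(np.c_[2*T,np.ones(10)],(T**2).sum(1),rcond=None)[0]; C=s[:2]; print('teeth centre',C,np.sqrt(s[2]+C@C))
for C in (s[:2],np.array([.5945,.1012])):
  A=np.degrees(np.arctan2(T[:,1]-C[1],T[:,0]-C[0])); print(np.sort(A).round(1), np.degrees(np.angle(np.mean(np.exp(1j*np.radians(A)*10)))/10))
  for z in(.03,.035):
    w=np.mean([W(p,z) for p in [(85,190),(160,225),(130,338),(50,332)]],0); print('win',w,np.degrees(np.arctan2(*(w-C)[::-1])),np.linalg.norm(w-C))
E
```

```text
bar [0.58632656 0.12410311] [0.59950903 0.0811629 ] 0.04491814228443595 [0.59291779 0.102633  ] lug dir deg -72.9337206045741
teeth centre [0.5941311  0.10143997] 0.0349115667662085
[-178.  -141.9 -105.   -69.6  -31.6    2.    39.1   74.6  110.8  145.6] 2.592533501399639
win [0.53724705 0.11681704] 164.87317608380658 0.05892579620813325
win [0.53702035 0.11676812] 164.97625195112417 0.05913196662529992
[-178.4 -142.6 -105.7  -70.   -31.6    2.4   39.8   75.3  111.2  145.6] 2.596197411171213
win [0.53724705 0.11681704] 164.7424629290774 0.05934469172266136
win [0.53702035 0.11676812] 164.84526621862608 0.05955061908155049
```

```bash
cat > st.py <<'E'
from h import *
o=get_obs(); Rm=R.from_quat(o['tcp_rot']).as_matrix(); x=Rm[:,0]
print('t',round(o['t'],2),'tcp',o['tcp_pos'].round(4),'yaw',np.degrees(np.arctan2(x[1],x[0])).round(2),'z',Rm[:,2].round(3),'q',o['joint_positions'].round(2),'F',np.round(o['contact_force'],1),'M',np.round(o['moment'],2),'open',round(o['opening'],4),'g',round(o['grasp_force'],1))
import sys
if len(sys.argv)>1:
    d=np.array(eval(sys.argv[1]))-o['tcp_pos']; print('tool shift mm',(Rm.T@d*1000).round(1))
E
python3 -m inch '[{"jaw":91.8,"translation":[23,24.3,0],"twist":[0,0,0]},{"jaw":91.8,"translation":[23,24.3,0],"twist":[0,0,0]},{"jaw":91.8,"translation":[22.6,24.3,0],"twist":[0,0,0]},{"jaw":91.8,"translation":[0,0,0],"twist":[0,0,0]}]' >/dev/null; python3 st.py
python3 -m inch '[{"jaw":91.8,"translation":[0,0,0],"twist":[0,0,0.14]},{"jaw":91.8,"translation":[0,0,0],"twist":[0,0,0.14]},{"jaw":91.8,"translation":[0,0,0],"twist":[0,0,0]}]'>/dev/null; python3 st.py '[.594,.1015,.404]'
```

```text
t 2.95 tcp [0.5953 0.1056 0.4049] yaw 88.74 z [ 0.002  0.004 -1.   ] q [ 0.44  0.54 -0.91  1.66  0.46  1.17 -0.61] F [-0.9  0.4  0.3] M [ 0.06 -0.13  0.04] open 0.0921 g 0.0
t 3.25 tcp [0.5932 0.1018 0.4047] yaw 72.45 z [-0.    -0.001 -1.   ] q [ 0.41  0.52 -0.85  1.67  0.42  1.15 -0.86] F [-0.5 -0.2 -0.4] M [ 0.01 -0.02 -0.02] open 0.092 g 0.0
tool shift mm [-0.   0.8  0.7]
```

```bash
python3 -m inch '[{"jaw":50,"translation":[0,0,30],"twist":[0,0,-0.121]},{"jaw":50,"translation":[0,0,30],"twist":[0,0,-0.121]},{"jaw":50,"translation":[0,0,20],"twist":[0,0,-0.121]},{"jaw":50,"translation":[0,0,20],"twist":[0,0,-0.121]},{"jaw":50,"translation":[0,0,0],"twist":[0,0,-0.121]},{"jaw":50,"translation":[0,0,0],"twist":[0,0,0]},{"jaw":50,"translation":[0,0,0],"twist":[0,0,0]}]' 20 >/dev/null; python3 st.py '[.594,.1015,.2625]'
```

```text
t 3.95 tcp [0.5937 0.1017 0.305 ] yaw 107.13 z [ 0.  0. -1.] q [ 0.44  0.68 -0.91  1.75  0.62  1.03 -0.4 ] F [0.1 0.2 0.3] M [-0.01 -0.12  0.  ] open 0.0504 g 0.0
tool shift mm [-0.3  0.2 42.5]
```

```bash
python3 -m inch '[{"jaw":50,"translation":[0,0,20],"twist":[0,0,0]},{"jaw":50,"translation":[0,0,15],"twist":[0,0,0]},{"jaw":50,"translation":[0,0,7.5],"twist":[0,0,0]},{"jaw":50,"translation":[0,0,0],"twist":[0,0,0]},{"jaw":30,"translation":[0,0,0],"twist":[0,0,0]},{"jaw":20,"translation":[0,0,0],"twist":[0,0,0]},{"jaw":18,"translation":[0,0,0],"twist":[0,0,0]},{"jaw":18,"translation":[0,0,0],"twist":[0,0,0]},{"jaw":18,"translation":[0,0,0],"twist":[0,0,0]}]' 10 >/dev/null; python3 st.py
python3 -m inch '[{"jaw":10,"translation":[0,0,0],"twist":[0,0,0]},{"jaw":10,"translation":[0,0,0],"twist":[0,0,0]},{"jaw":10,"translation":[0,0,0],"twist":[0,0,0]},{"jaw":10,"translation":[0,0,0],"twist":[0,0,0]}]' 10 >/dev/null; python3 st.py; python3 - <<'E'
from h import *
save(cap('wrist'),'pics/w3.png')
E
```

```text
t 4.85 tcp [0.5937 0.102  0.2625] yaw 107.24 z [ 0.  0. -1.] q [ 0.41  0.73 -0.87  1.77  0.67  0.96 -0.44] F [-0.3 -0.4 -0. ] M [-0.02 -0.11 -0.04] open 0.0188 g 0.0
t 5.25 tcp [0.5932 0.102  0.2623] yaw 107.26 z [-0.001 -0.001 -1.   ] q [ 0.41  0.73 -0.87  1.77  0.67  0.96 -0.44] F [-4.2 -0.9  4.2] M [-0.2   0.73  0.08] open 0.0132 g 9.9
```

View pics/w3.png

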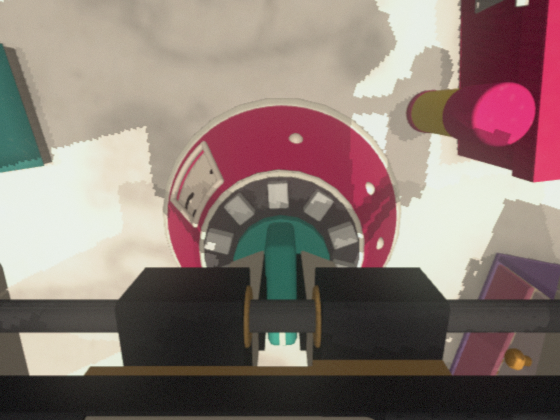

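Gripped at 13.2 mm, which matches the bar; the picture shows the fingers on either side of it at (282,290). I lift 4 mm and ease the sideways offset.

```bash
python3 -m inch '[{"jaw":8,"translation":[0,-0.8,0],"twist":[0,0,0]},{"jaw":8,"translation":[0,0,0],"twist":[0,0,0]},{"jaw":8,"translation":[0,0,-2],"twist":[0,0,0]},{"jaw":8,"translation":[0,0,-2],"twist":[0,0,0]},{"jaw":8,"translation":[0,0,0],"twist":[0,0,0]},{"jaw":8,"translation":[0,0,0],"twist":[0,0,0]}]' 20 >/dev/null; python3 st.py
python3 -m inch '[{"jaw":8,"translation":[0,0,0],"twist":[0,0,-0.06]},{"jaw":8,"translation":[0,0,0],"twist":[0,0,-0.1]},{"jaw":8,"translation":[0,0,0],"twist":[0,0,-0.1]},{"jaw":8,"translation":[0,0,0],"twist":[0,0,-0.1]},{"jaw":8,"translation":[0,0,0],"twist":[0,0,0]}]' >/dev/null; python3 st.py
```

```text
t 5.9 tcp [0.5928 0.1017 0.2658] yaw 107.24 z [-0.  0. -1.] q [ 0.41  0.73 -0.87  1.77  0.66  0.97 -0.43] F [ 0.3  0.2 -6.4] M [ 0.19 -0.2  -0.02] open 0.0128 g 19.9
t 6.4 tcp [0.5928 0.1016 0.2658] yaw 127.91 z [-0.001  0.    -1.   ] q [ 0.46  0.76 -0.95  1.77  0.73  1.   -0.12] F [ 0.3  1.6 -7. ] M [ 0.15 -0.29  0.07] open 0.0127 g 19.9
```

```bash
python3 -m inch '[{"jaw":8,"translation":[0,0,0],"twist":[0,0,-0.1]},{"jaw":8,"translation":[0,0,0],"twist":[0,0,-0.1]},{"jaw":8,"translation":[0,0,0],"twist":[0,0,-0.1]},{"jaw":8,"translation":[0,0,0],"twist":[0,0,-0.1]},{"jaw":8,"translation":[0,0,0],"twist":[0,0,-0.1]},{"jaw":8,"translation":[0,0,0],"twist":[0,0,-0.1]},{"jaw":8,"translation":[0,0,0],"twist":[0,0,-0.1]},{"jaw":8,"translation":[0,0,0],"twist":[0,0,-0.1]},{"jaw":8,"translation":[0,0,0],"twist":[0,0,-0.1]},{"jaw":8,"translation":[0,0,0],"twist":[0,0,0]}]' >/dev/null; python3 st.py '[.5928,.1017,.2658]'
```

```text
t 7.4 tcp [0.5927 0.1015 0.2657] yaw 179.34 z [-0.001 -0.    -1.   ] q [ 0.55  0.87 -1.12  1.77  0.88  1.1   0.68] F [-0.5 -0.  -6.7] M [ 0.21 -0.15  0.08] open 0.0127 g 19.9
tool shift mm [-0.1  0.2 -0.1]
```

```bash
python3 -m inch '[{"jaw":8,"translation":[0,0,0],"twist":[0,0,-0.1]},{"jaw":8,"translation":[0,0,0],"twist":[0,0,-0.1]},{"jaw":8,"translation":[0,0,0],"twist":[0,0,-0.1]},{"jaw":8,"translation":[0,0,0],"twist":[0,0,-0.1]},{"jaw":8,"translation":[0,0,0],"twist":[0,0,-0.1]},{"jaw":8,"translation":[0,0,0],"twist":[0,0,-0.1]},{"jaw":8,"translation":[0,0,0],"twist":[0,0,-0.1]},{"jaw":8,"translation":[0,0,0],"twist":[0,0,-0.1]},{"jaw":8,"translation":[0,0,0],"twist":[0,0,-0.1]},{"jaw":8,"translation":[0,0,0],"twist":[0,0,-0.1]},{"jaw":8,"translation":[0,0,0],"twist":[0,0,0]},{"jaw":8,"translation":[0,0,0],"twist":[0,0,0]}]' >/dev/null; python3 st.py '[.5928,.1017,.2658]'
python3 - <<'E'
from h import *
a=cap('scene'); b=cap('wrist')
p=cv2.resize(a['img'][200:270,192:262],(420,420),interpolation=cv2.INTER_CUBIC)
cv2.imwrite('pics/s2.png',np.hstack([p,cv2.resize(b['img'][:300,100:480],(380,300)) if 0 else np.vstack([b['img'][:,90:470]])])[:,:,::-1])
E
```

```text
t 8.6 tcp [0.5928 0.1014 0.2659] yaw -123.58 z [-0.001 -0.001 -1.   ] q [ 0.61  0.99 -1.27  1.77  1.02  1.22  1.59] F [-0.8 -1.1 -7.4] M [0.14 0.01 0.01] open 0.0127 g 20.0
tool shift mm [-0.2  0.2  0.1]
```

View pics/s2.png

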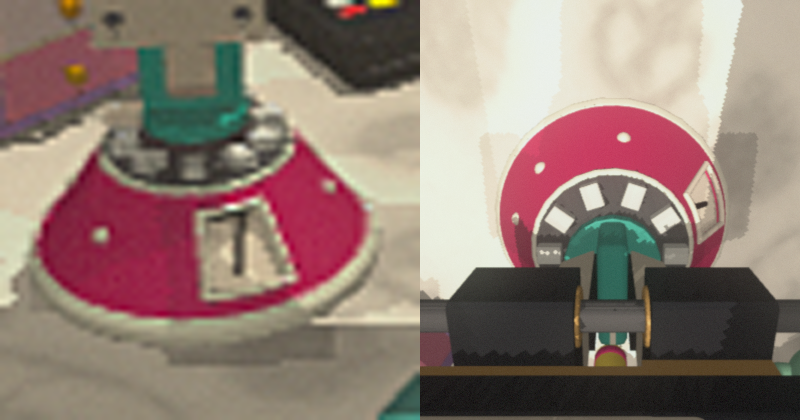

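The left panel shows a 7 in the window at (240,240), and the right panel shows the bar lined up between two teeth. I ease it down to just above the teeth and then free the fingers slightly.

```bash
python3 -m inch '[{"jaw":8,"translation":[0,0,1.5],"twist":[0,0,0]},{"jaw":8,"translation":[0,0,1.5],"twist":[0,0,0]},{"jaw":8,"translation":[0,0,0],"twist":[0,0,0]}]' 10 >/dev/null; python3 st.py
python3 -m inch '[{"jaw":8,"translation":[0,0,1],"twist":[0,0,0]},{"jaw":8,"translation":[0,0,1],"twist":[0,0,0]},{"jaw":8,"translation":[0,0,0],"twist":[0,0,0]}]' >/dev/null; python3 st.py
```

```text
t 9.0 tcp [0.5928 0.1015 0.263 ] yaw -123.32 z [-0.    -0.001 -1.   ] q [ 0.61  0.99 -1.27  1.77  1.03  1.22  1.59] F [-0.3 -1.4 -6.2] M [-0.23  0.18 -0.06] open 0.0131 g 10.0
t 9.3 tcp [0.5928 0.1015 0.261 ] yaw -123.29 z [-0.    -0.001 -1.   ] q [ 0.61  1.   -1.27  1.77  1.03  1.21  1.59] F [-1.8 -2.8 -6.5] M [-0.43  0.26 -0.06] open 0.0131 g 10.0
```

```bash
python3 -m inch '[{"jaw":8,"translation":[0,0,1],"twist":[0,0,0]},{"jaw":8,"translation":[0,0,1],"twist":[0,0,0]},{"jaw":8,"translation":[0,0,0],"twist":[0,0,0]}]' >/dev/null; python3 st.py
python3 -m inch '[{"jaw":15,"translation":[0,0,0],"twist":[0,0,0]},{"jaw":16.5,"translation":[0,0,0],"twist":[0,0,0]},{"jaw":16.5,"translation":[0,0,0],"twist":[0,0,0]},{"jaw":16.5,"translation":[0,0,0],"twist":[0,0,0]}]' >/dev/null; python3 st.py
```

```text
t 9.6 tcp [0.5928 0.1015 0.2591] yaw -123.28 z [-0.    -0.001 -1.   ] q [ 0.61  1.   -1.27  1.77  1.03  1.21  1.59] F [-1.8 -3.6 -5.9] M [-0.62  0.35 -0.06] open 0.0132 g 10.0
t 10.0 tcp [0.5931 0.1024 0.2599] yaw -123.23 z [ 0.001  0.001 -1.   ] q [ 0.61  1.   -1.27  1.77  1.03  1.21  1.59] F [-0.  -0.8 -0. ] M [ 0.14 -0.04  0.01] open 0.0165 g 0.0
```

```bash
python3 -m inch '[{"jaw":30,"translation":[0,0,0],"twist":[0,0,0]},{"jaw":45,"translation":[0,0,0],"twist":[0,0,0]},{"jaw":45,"translation":[0,0,-10],"twist":[0,0,0]},{"jaw":45,"translation":[0,0,-30],"twist":[0,0,0]},{"jaw":45,"translation":[-20,0,-40],"twist":[0,0,0]},{"jaw":45,"translation":[-35,0,-30],"twist":[0,0,0]},{"jaw":45,"translation":[-35,0,-10],"twist":[0,0,0]},{"jaw":45,"translation":[0,0,0],"twist":[0,0,0]},{"jaw":45,"translation":[0,0,0],"twist":[0,0,0]}]' >/dev/null; python3 st.py
python3 - <<'E'
from h import *
b=cap('wrist'); print(-b['R'].T@b['t'])
u,v=proj(b,[.5935,.1015,.07]); print(u,v); u,v=int(u),int(v); print([np.round(proj(b,[.5935+r*np.cos(np.radians(236.7)),.1015+r*np.sin(np.radians(236.7)),z]),1) for z in(.1035,.110) for r in(-.024,.024)])
x0,y0=max(u-90,0),max(v-90,0); print(x0,y0); save(b,'pics/w4.png',(x0,y0,x0+180,y0+180),3.2)
E
```

```text
t 10.9 tcp [0.6418 0.1783 0.38  ] yaw -123.15 z [ 0.001  0.    -1.   ] q [ 0.45  0.93 -1.33  1.51  0.91  1.41  1.63] F [-0.1 -0.5 -0.3] M [ 0.12 -0.03  0.01] open 0.045 g 0.0
[0.5992555  0.11342978 0.35999684]
280.63464474253453 86.52405258665496
[array([280.3, 120.6]), array([280.4,  45.6]), array([280.2, 121. ]), array([280.4,  44. ])]
190 0
```

View pics/w4.png

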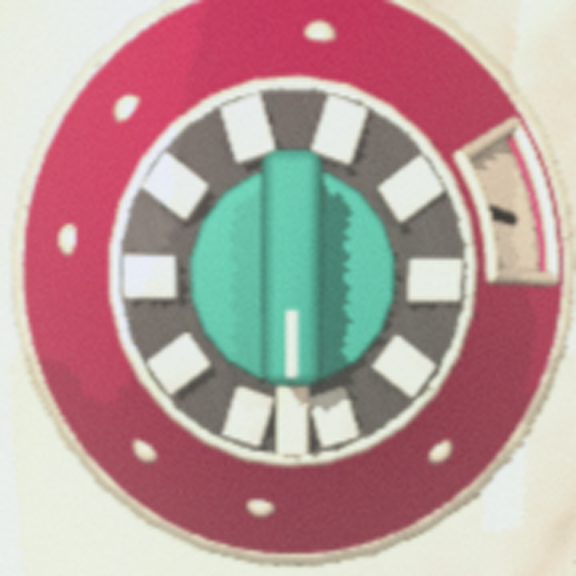

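The lug sits centred between two teeth at crop (292,420), with the numeral stroke in the window. Next is the bell: turn the tool and travel clear of the tall display.

```bash
python3 -m inch '[{"jaw":30,"translation":[0,0,0],"twist":[0,0,0.14]},{"jaw":30,"translation":[0,0,0],"twist":[0,0,0.14]},{"jaw":20,"translation":[0,0,0],"twist":[0,0,0.14]},{"jaw":10,"translation":[0,0,0],"twist":[0,0,0.14]},{"jaw":0,"translation":[0,0,0],"twist":[0,0,0.14]},{"jaw":0,"translation":[0,0,0],"twist":[0,0,0.14]},{"jaw":0,"translation":[0,0,0],"twist":[0,0,0.14]},{"jaw":0,"translation":[40,0,0],"twist":[0,0,0]},{"jaw":0,"translation":[40,0,0],"twist":[0,0,0]},{"jaw":0,"translation":[40,0,0],"twist":[0,0,0]},{"jaw":0,"translation":[22,-40,0],"twist":[0,0,0]}]' 10 >/dev/null; python3 st.py
python3 -m inch '[{"jaw":0,"translation":[0,-40,0],"twist":[0,0,0]},{"jaw":0,"translation":[0,-40,0],"twist":[0,0,0]},{"jaw":0,"translation":[0,-40,0],"twist":[0,0,0]},{"jaw":0,"translation":[0,-40,0],"twist":[0,0,0]},{"jaw":0,"translation":[0,-40,0],"twist":[0,0,0]},{"jaw":0,"translation":[0,-40,0],"twist":[0,0,0]},{"jaw":0,"translation":[0,-40,0],"twist":[0,0,0]},{"jaw":0,"translation":[0,-40,0],"twist":[0,0,0]},{"jaw":0,"translation":[0,-40,0],"twist":[0,0,0]},{"jaw":0,"translation":[0,-39,0],"twist":[0,0,0]},{"jaw":0,"translation":[0,0,0],"twist":[0,0,0]},{"jaw":0,"translation":[0,0,0],"twist":[0,0,0]}]' >/dev/null; python3 st.py
python3 - <<'E'
from h import *
b=cap('wrist'); a=cap('scene'); print(-b['R'].T@b['t'],proj(b,[.478,-.261,.05]))
for z in(.1035,.110): print([np.round(proj(a,[.5935+r*np.cos(np.radians(236.7)),.1015+r*np.sin(np.radians(236.7)),z]),1) for r in(-.024,0,.024)])
for z in(.07,.0765): print('hub',np.round(proj(a,[.5935,.1015,z]),1))
p=cv2.resize(a['img'][200:250,202:252],(240,240),interpolation=cv2.INTER_CUBIC)
im=np.zeros((420,800,3),np.uint8); im[:,:560]=b['img']; im[:240,560:]=p; cv2.imwrite('pics/w5.png',im[:,:,::-1])
E
```

```text
t 12.05 tcp [0.496  0.1389 0.3791] yaw -178.92 z [-0.001  0.001 -1.   ] q [ 0.67  0.63 -1.33  1.9   0.67  1.17  0.68] F [ 0.8 -1.2  0.1] M [ 0.06 -0.19  0.06] open 0.0006 g 0.0
t 13.25 tcp [ 0.5031 -0.2654  0.3782] yaw -179.67 z [-0.002  0.001 -1.   ] q [ 1.35  0.76 -1.34  1.77  0.78  1.27  1.38] F [-0.   0.8 -0.1] M [ 0.16 -0.12  0.03] open 0.0005 g 0.0
[ 0.42521777 -0.2654823   0.35840203] (np.float64(286.5728234661055), np.float64(167.9574001097925))
[array([214.3, 209.8]), array([223.1, 209.3]), array([231.8, 208.9])]
[array([214.1, 207.7]), array([222.9, 207.2]), array([231.7, 206.8])]
hub [223.8 220. ]
hub [223.7 218. ]
```

View pics/w5.png

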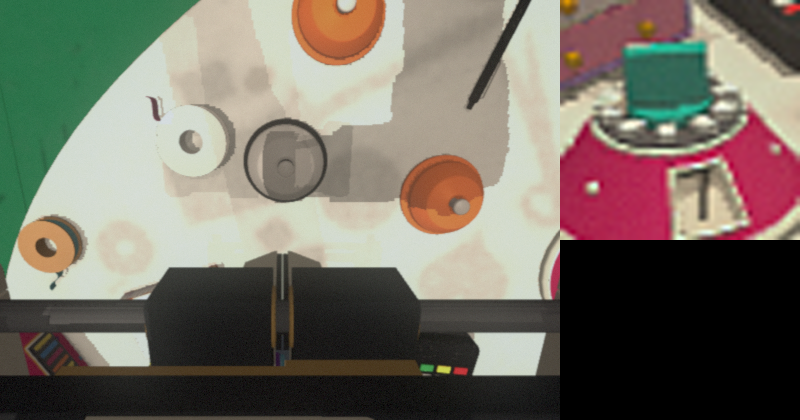

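In the right panel, the bar top is at scene row ~209.2. That matches the down prediction of 209.3 (up would be 207.2), so the 7 is locked. The chrome bell's button is at (286,167), right where predicted, and gives (0.478,-0.2605).

```bash
python3 -m inch '[{"jaw":0,"translation":[13,2.5,20],"twist":[0,0,0]},{"jaw":0,"translation":[12,2.5,40],"twist":[0,0,0]},{"jaw":0,"translation":[0,0,40],"twist":[0,0,0]},{"jaw":0,"translation":[0,0,30],"twist":[0,0,0]},{"jaw":0,"translation":[0,0,10],"twist":[0,0,0]},{"jaw":0,"translation":[0,0,0],"twist":[0,0,0]},{"jaw":0,"translation":[0,0,0],"twist":[0,0,0]}]' >/dev/null; python3 st.py '[.478,-.2605,.228]'
```

```text
t 14.05 tcp [ 0.4805 -0.258   0.2407] yaw -179.34 z [ 0.002 -0.    -1.   ] q [ 1.29  0.88 -1.18  1.92  0.96  1.05  1.26] F [0.8 0.3 0.2] M [ 0.1  -0.19 -0.03] open 0.0006 g 0.0
tool shift mm [ 2.5 -2.5 12.7]
```

```bash
python3 -m inch '[{"jaw":0,"translation":[2,-2,5],"twist":[0,0,0]},{"jaw":0,"translation":[0,0,5],"twist":[0,0,0]},{"jaw":0,"translation":[0,0,0],"twist":[0,0,0]},{"jaw":0,"translation":[0,0,2],"twist":[0,0,0]},{"jaw":0,"translation":[0,0,2],"twist":[0,0,0]},{"jaw":0,"translation":[0,0,0],"twist":[0,0,0]}]' >/dev/null; python3 st.py
python3 -m inch '[{"jaw":0,"translation":[0,0,1],"twist":[0,0,0]},{"jaw":0,"translation":[0,0,1],"twist":[0,0,0]},{"jaw":0,"translation":[0,0,1],"twist":[0,0,0]},{"jaw":0,"translation":[0,0,0],"twist":[0,0,0]},{"jaw":0,"translation":[0,0,0],"twist":[0,0,0]}]' >/dev/null; python3 st.py
```

```text
t 14.65 tcp [ 0.4778 -0.2608  0.2256] yaw -179.42 z [ 0.    -0.001 -1.   ] q [ 1.28  0.9  -1.16  1.93  0.99  1.03  1.25] F [-2.3 -0.7  7. ] M [ 0.03  0.36 -0.02] open 0.0006 g 3.2
t 15.15 tcp [ 0.478  -0.2605  0.2246] yaw -179.41 z [-0.    -0.002 -1.   ] q [ 1.28  0.9  -1.15  1.93  0.99  1.03  1.25] F [-7.3  0.2 21.7] M [ 0.2   1.65 -0.  ] open 0.0008 g 11.2
```

```bash
python3 -m inch '[{"jaw":0,"translation":[0.8,0,1],"twist":[0,0,0]},{"jaw":0,"translation":[0,0,0],"twist":[0,0,0]},{"jaw":0,"translation":[0,0,0],"twist":[0,0,0]}]' >/dev/null; python3 st.py
```

```text
t 15.45 tcp [ 0.4777 -0.2604  0.2245] yaw -179.4 z [ 0.001 -0.003 -1.   ] q [ 1.28  0.9  -1.15  1.93  0.99  1.03  1.25] F [-8.7  0.7 28. ] M [ 0.24  1.77 -0.  ] open 0.0003 g 14.0
```

```bash
python3 - <<'E'
from h import *
b=cap('wrist'); save(b,'pics/w6.png',(180,150,400,330),3)
E
```

```text
(no output)
```

View pics/w6.png

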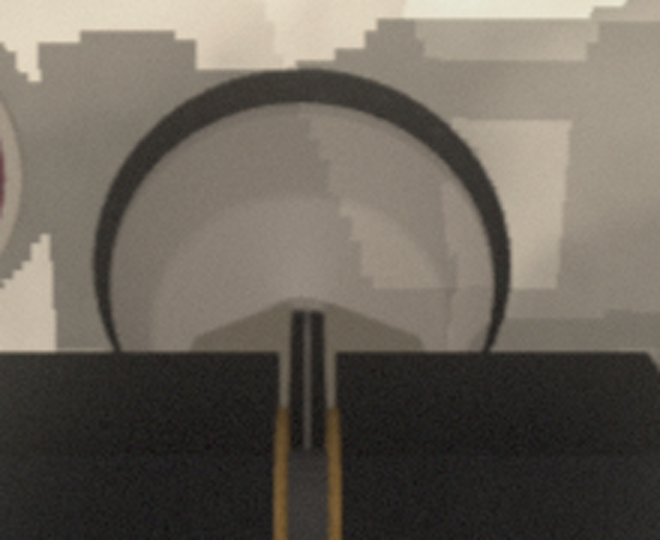

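The fingertips stand on the middle of the bell, and the stop is hard at about 4 mm of travel: 28 N with no further motion. The button is fully down. I retreat and hand in.

```bash
python3 -m inch '[{"jaw":0,"translation":[0,0,-5],"twist":[0,0,0]},{"jaw":0,"translation":[0,0,-10],"twist":[0,0,0]},{"jaw":0,"translation":[0,0,-30],"twist":[0,0,0]},{"jaw":0,"translation":[0,0,-40],"twist":[0,0,0]},{"jaw":0,"translation":[0,0,-30],"twist":[0,0,0]},{"jaw":0,"translation":[0,0,0],"twist":[0,0,0]},{"jaw":0,"translation":[0,0,0],"twist":[0,0,0]}]' >/dev/null; python3 st.py; python3 -c "
from station import ctrl; print(ctrl.hand_in())"
```

```text
t 16.2 tcp [ 0.4768 -0.2608  0.3366] yaw -179.43 z [ 0.001 -0.001 -1.   ] q [ 1.38  0.77 -1.32  1.87  0.82  1.18  1.35] F [-0.4  0.7 -0.3] M [ 0.13 -0.12 -0.03] open 0.0004 g 0.0
the job is handed in; nothing more can be done
None
```

The sign is locked at 7 with the knob fully down, the chrome bell was then pressed to its stop, and the job was handed in at 16.2 s with the arm clear and no bystander touched; the hand-in returned no verdict.

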